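Pop the yellow fuse hatch

TASK

Open the yellow fuse hatch on the fuse board by its push-push latch: with the fingertips press the ringed end of the hatch right down to its stop, once, then draw the fingers up and away so that the hatch springs up by itself, and stay clear of it and watch for about two seconds that it stays open. Do not press or push the hatch again once it has popped, do not press the green or white hatch, and leave the loose things on the bench where they are, neither lifted nor knocked.

Things in the scene. Friction and masses are not known exactly. Their poses are not given: they have to be found in the camera images.
- yellow_press (a point): Centre of the black ring (22 mm across) on top of the yellow hatch, where to press: on the lid's centre line, 20 mm from its free end, 84 mm from the hinge, about 96 mm above the bench while shut. The hatch is a flat plastic lid 104 by 56 by 8 mm, its top 11 mm proud of the grey rim. The point's x points to the hinge, z out of the lid.
- yellow_hinge (a point): Middle of the yellow hatch's hinge line at its rear end, 89 mm above the bench, 84 mm from the press ring; y lies along the hinge.
- yellow (a joint): Joint of the yellow hatch, rad: 0 to 0.01 shut and latched, negative while pressed in (stop at -0.09 rad), positive as it swings up (stop at 1.2). The latch trips when the ring is 4 to 5 mm down; the stop is at 8 mm. It takes 2 to 4 N, more at the stop. Let go, the lid follows the fingers up with about 2 N to 1.2 rad in about a second, turning away from the press end, free end then 190 mm above the bench. Pressing it down again latches it shut.
- green (a joint): Joint of the green hatch, rad: 0 to 0.01 shut and latched, negative while pressed in (stop at -0.09 rad), positive as it swings up (stop at 1.2).
- white (a joint): Joint of the white hatch, rad: 0 to 0.01 shut and latched, negative while pressed in (stop at -0.09 rad), positive as it swings up (stop at 1.2).
- green_press (a point): Like yellow_press, on the green hatch (leave shut).
- white_press (a point): Like yellow_press, on the white hatch (leave shut).
- yellow_module: Yellow fuse module, fixed: grey plastic box 120 long (x) by 64 wide (y) by 72 high with a yellow hatch on top, all three modules alike but for the hatch colour. Origin: centre of its underside, 12 mm above the bench; x points from the front (press end, where the black ring is) to the hinge, z up.
- green_module: Green fuse module, fixed: grey plastic box 120 long (x) by 64 wide (y) by 72 high with a green hatch on top, all three modules alike but for the hatch colour. Origin: centre of its underside, 12 mm above the bench; x points from the front (press end, where the black ring is) to the hinge, z up.
- white_module: White fuse module, fixed: grey plastic box 120 long (x) by 64 wide (y) by 72 high with a white hatch on top, all three modules alike but for the hatch colour. Origin: centre of its underside, 12 mm above the bench; x points from the front (press end, where the black ring is) to the hinge, z up.
- board: Fuse board, fixed: grey steel plate 170 (x) by 270 (y) by 12 mm flat on the bench, carrying the three modules side by side 80 mm apart along its y, in any order. Origin: centre of its underside; x points from the modules' press ends to their hinges.
- spray_can: Loose upright spray can, 58 mm across, 165 mm high, beside the board. Origin: centre of its underside.
- carton: Loose cardboard carton 90 by 70 by 55 mm beside the board. Origin: centre of its underside.
- spare_fuse: Loose spare fuse standing on end in front of the board: white ceramic with brass caps, 22 mm across, 54 mm high. Origin: centre of its underside.
- wrench: Loose steel wrench about 180 mm long, lying flat in front of the board. Origin: its middle, on the underside; x runs along it.

How it is judged:
On the way, in this order (a step that is already met when the one before it is completed fails the run):
1. the yellow hatch is pressed in past its latch point by the fingers (value of joint yellow below -0.035 rad and contact force between the fingers and yellow_module above 0.5 N), for 0.02 s.
2. the yellow hatch has sprung fully up and stands open, untouched, for 1.5 s (value of joint yellow above 1 rad and contact force between each of the fingers, the arm and yellow_module below 0.1 N), for 1.5 s.
At the end, for the whole second after the job is handed in: The yellow hatch stands open (joint above 1.0 rad) and at rest; the green and white hatches are shut (within 0.03 rad); the loose things are within 20 mm of where they began (value of joint yellow above 1 rad and velocity of joint yellow between -0.1 and 0.1 rad/s and value of joint green between -0.03 and 0.03 rad and value of joint white between -0.03 and 0.03 rad and distance of each of spray_can, carton, spare_fuse, wrench from where it was at the start of the episode below 0.02 m); the robot touches nothing.
It fails at once if the yellow hatch is pressed or pushed again after it has popped (more than 6 N on it while it is raised more than 0.12 rad) (value of joint yellow above 0.12 rad and contact force between any of the fingers, the arm and yellow_module above 6 N).
It fails at once if the green or white hatch is pressed in or opened (more than 0.03 rad) (not (value of joint green between -0.03 and 0.03 rad and value of joint white between -0.03 and 0.03 rad)).
It fails at once if a loose thing is lifted, knocked or moved more than 20 mm (distance of any of spray_can, carton, spare_fuse, wrench from where it was at the start of the episode above 0.02 m).
It also fails if it takes over 38 s, if anything falls off the work surface, if the arm or the gripper's body presses on something with over 40 N, if the wrist force passes 120 N, or if a joint passes its speed limit or range.

ROBOT

A 6-joint arm with a two-finger parallel gripper is mounted at the origin on the work surface. World frame = base frame: x ahead of the robot, y to its left, z up, the work surface at z = 0. Lengths are in m, angles in rad, forces in N, time in s.
With the tool pointing down it reaches from about 0.3 to 0.875 m from the base axis. Payload 4.2 kg.
Tool frame: the origin (TCP) lies midway between the tips of the shut fingers; the grasp point (between the pads) lies 19 mm behind it; z points along the fingers, y is the line along which they close (so a half turn about z gives the same grasp; the last joint's range is limited). The gripper opens to 85 mm and grips with 20 to 120 N. Pads are 22 mm wide; open, the fingers measure 114 mm over their backs; the gripper's body (76 mm by 85 mm) begins 54 mm behind the grasp point. The pads swing forward as they close: fully open they stand 13 mm farther back than shut.
Start: joints at [1.216, 0.32, 1.565, -0, 1.257, -0.02], TCP at [0.189, 0.543, 0.231] pointing down, gripper open.
Joint ranges: [-3.11, 3.11], [-0.84, 2.01], [0.21, 2.61], [-1.34, 4.49], [0.05, 2.63], [-2.56, 2.56]. Speed limits (rad/s): [2.57, 2.57, 3.14, 3.14, 3.14, 3.14].

INTERFACE

Orientations are given as a rotation vector (axis times angle).
In Python, from bench import * gives the robot as it stands.
- The arm moves only by the tool drive_tool, never from a script. Its argument "series" is a list of rows, each a list of 2 entries, a list of its own where there are three numbers: the shift along the tool's x, y, z in m, then the turn, a rotation vector about the tool's x, y, z in rad. In form: [[[tx, ty, tz], [wx, wy, wz]], ...]. A call has 1 to 20 rows; each row is the pose to reach, as a shift and turn from the pose commanded when the call began, along the tool's axes at that moment; what a row does not reach only later rows make up. A row lasts 1/8 s, in which the tool goes at most 62.5 mm and 10.7 degrees, less where a joint would pass 70% of its speed; a pose out of reach is approached as far as the arm can. A call with a gripper value outside its range is refused whole. "claw" is the closure, from -1 (fully open) to 1 (shut), so that 0 is half open, set as the call begins (left out, the last holds). The fingers move at their own pace and stop on an object; "force" is the grip in N (left out, the last holds). Time passes only in rows, so rows that repeat a pose let the fingers close. It gives the time, the measured TCP pose, the force, the opening and the grip force at its end, in the units of the state.
- get_obs(): the state, without advancing time (a new reading comes with each control period).
- grab_frame(name): name is "side" or "top" or "wrist"; returns the picture (420x560x3 uint8, red, green, blue); there is no depth.
- calibration(name): a dict with "K" (3x3 intrinsics, pixels), "world_to_cam" (4x4, takes a point from world to camera coordinates). Camera axes: x right, y down, z forward; pixel columns grow to the right and rows downward; lengths in m; the calibration is good to about 2 mm. A picture is of the moment at which its call begins: read the wrist's pose just before it. calibration takes no time and is no camera call; for the wrist camera it gives the pose at the moment of the call.
- hand_in(): hands the job in; it is judged then, once.
The state is a dict: "time": time; "joint_pos": joint angles; "qd": joint speeds; "joint_efforts": joint torques, N m; "tool_pos": TCP position; "tool_rot": TCP orientation; "wrist_force": force on the tool from outside, world axes, zero at the start; "wrist_torque": the same for the moment, N m; "opening": opening from 0.0 (shut) to 1.0 (fully open); "finger_force": force on a finger pad.
Only numpy, scipy, OpenCV 4.12 (cv2) and the standard library are available. Lean on these libraries where they do the work, as an engineer would, in place of code of your own. Each camera call takes 0.05 s, during which the arm holds its last target. There are 200 camera calls.

## Working session

There is one attempt and no reset: what is moved stays moved. The work goes in short steps, Python scripts to look and compute and a tool call to move; the robot and the scene stay as the last step left them, time stands still between calls to the robot, and variables do not carry over. Pictures are saved under pics/ and viewed, at most 10 in all, crops included, and the job is handed in when it is done.

Besides the shell and the picture viewer there is one more tool, called after ">>>" by a JSON object that holds its "name" and its "arguments". drive_tool: Moves the arm, as the interface text tells. Its arguments: {"type":"object","properties":{"series":{"type":"array","items":{"type":"array"}},"claw":{"type":"number"},"force":{"type":"number"}},"required":["series"]}

```bash
mkdir -p pics
python3 - <<'E'
from bench import *
import cv2
o=get_obs();print(o)
for n in("top","side"):
    c=calibration(n);print(n,c["K"],c["world_to_cam"]);cv2.imwrite(f"pics/{n}0.png",grab_frame(n)[:,:,::-1])
E
```

```text
{'time': 0.0, 'joint_pos': array([ 1.21600916e+00,  3.20282036e-01,  1.56565595e+00,  3.23166524e-06,
        1.25740732e+00, -1.99964521e-02]), 'qd': array([-8.31870454e-05, -9.68309488e-04,  3.33733363e-04,  1.10722294e-03,
        2.65674592e-03,  1.60863572e-03]), 'joint_efforts': array([ 1.69656192e-03, -4.15509832e+01, -2.34162229e+01, -2.31452088e-05,
        8.27952783e-03,  3.76078816e-06]), 'tool_pos': array([0.18876146, 0.54263515, 0.23049689]), 'tool_rot': array([-5.23381908e-01, -3.09735340e+00,  2.70367907e-03]), 'wrist_force': array([0.02764707, 0.65229836, 0.72473582]), 'wrist_torque': array([ 0.01463207, -0.00341841, -0.02133782]), 'finger_force': 0.0, 'opening': 0.9980431582680522}
top [[510.16272328   0.         287.24787722]
 [  0.         510.16272328 218.12487207]
 [  0.           0.           1.        ]] [[-0.01401347 -0.99967373  0.0213555   0.02171009]
 [-0.99723262  0.01241336 -0.07330086  0.57464509]
 [ 0.07301185 -0.0223236  -0.9970812   1.12243941]
 [ 0.          0.          0.          1.        ]]
side [[470.01312645   0.         279.85979996]
 [  0.         470.01312645 205.99302509]
 [  0.           0.           1.        ]] [[-0.96825487 -0.24917004  0.01991955  0.57109261]
 [-0.14177514  0.48179662 -0.86473801  0.16853175]
 [ 0.20586964 -0.84011089 -0.50182804  0.88506893]
 [ 0.          0.          0.          1.        ]]
```

View pics/top0.png

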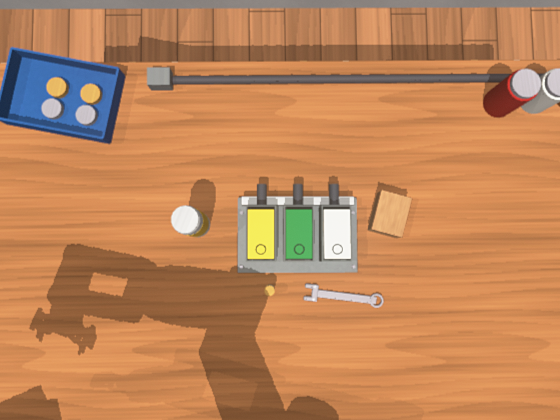

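View pics/side0.png

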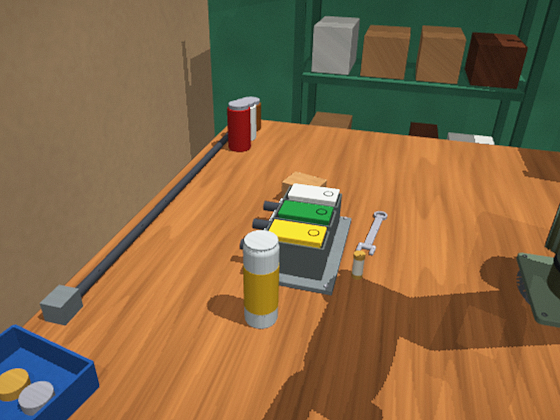

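The top view has the yellow ring at (261,249), the green at (299,249), the white at (337,249), the spray can top at (186,220) and the spare fuse at (270,290). The side view has the yellow ring at (314,232). The hinge is on the far (+x) side.

```bash
cat > h.py <<'E'
from bench import *
import numpy as np
from scipy.spatial.transform import Rotation as R
def at_z(n,uv,z):
    c=calibration(n);W=np.array(c["world_to_cam"]);Ri=W[:3,:3].T;p=-Ri@W[:3,3]
    d=Ri@np.linalg.solve(np.array(c["K"]),[*uv,1]);return p+d*(z-p[2])/d[2]
E
python3 - <<'E'
from h import *
np.set_printoptions(precision=4,suppress=True)
y=at_z("top",(261,249),.096);print("yellow",y,at_z("side",(314,232),.096))
print("white",at_z("top",(337,249),.096),"can",at_z("top",(186,220),.165))
o=get_obs();r=R.from_rotvec(o["tool_rot"]).as_matrix();print(r)
print("shift to above ring z.23:",r.T@(np.array([y[0],y[1],.23])-o["tool_pos"]))
E
```

```text
yellow [0.5056 0.0713 0.096 ] [0.507  0.0728 0.096 ]
white [ 0.5034 -0.0872  0.096 ] can [0.5631 0.2147 0.165 ]
[[-0.9445  0.3286 -0.0006]
 [ 0.3286  0.9445 -0.0015]
 [ 0.     -0.0016 -1.    ]]
shift to above ring z.23: [-0.4541 -0.3411  0.0011]
```

>>> {"name": "drive_tool", "arguments": {"series": [[[-0.02,-0.015,0],[0,0,0]],[[-0.06,-0.045,0],[0,0,-0.04]],[[-0.105,-0.079,0],[0,0,-0.09]],[[-0.15,-0.113,0],[0,0,-0.14]],[[-0.195,-0.146,0],[0,0,-0.19]],[[-0.24,-0.18,0],[0,0,-0.24]],[[-0.285,-0.214,0],[0,0,-0.28]],[[-0.33,-0.248,0],[0,0,-0.31]],[[-0.375,-0.282,0],[0,0,-0.335]],[[-0.415,-0.312,0.01],[0,0,-0.335]],[[-0.44,-0.331,0.03],[0,0,-0.335]],[[-0.454,-0.341,0.06],[0,0,-0.335]],[[-0.454,-0.341,0.08],[0,0,-0.335]],[[-0.454,-0.341,0.09],[0,0,-0.335]],[[-0.454,-0.341,0.09],[0,0,-0.335]],[[-0.454,-0.341,0.09],[0,0,-0.335]]], "claw": 1, "force": 60}}

```text
time: 2.1
tool_pos: [0.5061, 0.0719, 0.1422]
tool_rot: [-0.001, 3.14, 0.0]
wrist_force: [-0.0, -0.4, 0.5]
opening: -0.0
finger_force: 0.0
```

Run:
```python
from h import *
import cv2
np.set_printoptions(precision=4,suppress=True)
o=get_obs();print(o["time"],o["tool_pos"],o["opening"],o["wrist_force"]);print(R.from_rotvec(o["tool_rot"]).as_matrix())
W=calibration("wrist");K=np.array(W["K"]);p=np.array(W["world_to_cam"])@[.506,.072,.096,1];q=K@p[:3];print("pred",q[:2]/q[2])
im=grab_frame("wrist");s=grab_frame("side")[130:340,200:480]
cv2.imwrite("pics/w1.png",im[:,:,::-1]);cv2.imwrite("pics/s1.png",cv2.resize(s,None,fx=2,fy=2)[:,:,::-1])
```

```text
2.1 [0.5061 0.0719 0.1422] -6.417487977136902e-06 [-0.0426 -0.3631  0.4999]
[[-1.     -0.0006  0.0018]
 [-0.0006  1.      0.0002]
 [-0.0018  0.0002 -1.    ]]
pred [277.5633 227.8754]
```

View pics/w1.png

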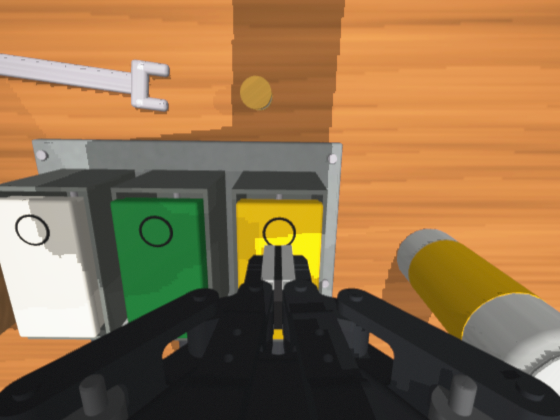

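View pics/s1.png

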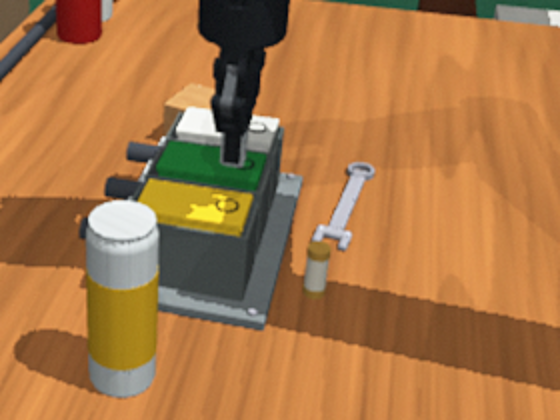

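The wrist view has the yellow ring at (279,233), within about 2 mm of the predicted (278,228). The side crop shows the shut fingers hanging over it, with everything else clear. Next I press.

>>> {"name": "drive_tool", "arguments": {"series": [[[-0.001,0,0.015],[0,0,0]],[[-0.001,0,0.03],[0,0,0]],[[-0.001,0,0.038],[0,0,0]],[[-0.001,0,0.043],[0,0,0]],[[-0.001,0,0.046],[0,0,0]],[[-0.001,0,0.049],[0,0,0]],[[-0.001,0,0.052],[0,0,0]],[[-0.001,0,0.052],[0,0,0]]]}}

```text
time: 3.2
tool_pos: [0.5064, 0.0719, 0.0893]
tool_rot: [0.0, -3.141, -0.0]
wrist_force: [-1.4, -0.6, 1.8]
opening: -0.002
finger_force: 1.3
```

>>> {"name": "drive_tool", "arguments": {"series": [[[0,0,0.001],[0,0,0]],[[0,0,0.002],[0,0,0]],[[0,0,0.002],[0,0,0]]]}}

```text
time: 3.58
tool_pos: [0.5067, 0.0719, 0.0878]
tool_rot: [-0.0, 3.141, 0.0]
wrist_force: [-3.6, 0.1, 6.2]
opening: -0.001
finger_force: 3.1
```

>>> {"name": "drive_tool", "arguments": {"series": [[[0,0,0.001],[0,0,0]],[[0,0,0.0015],[0,0,0]],[[0,0,0.0015],[0,0,0]]]}}

```text
time: 3.95
tool_pos: [0.5067, 0.0719, 0.0875]
tool_rot: [-0.0, 3.141, 0.0]
wrist_force: [-6.3, -0.5, 14.5]
opening: 0.0
finger_force: 7.6
```

The force rose from 6 to 14 N with almost no further travel, so the lid is on its stop. Now I draw up and back toward the robot.

>>> {"name": "drive_tool", "arguments": {"series": [[[0.005,0,-0.03],[0,0,0]],[[0.025,0,-0.085],[0,0,0]],[[0.06,0,-0.14],[0,0,0]],[[0.1,0,-0.185],[0,0,0]],[[0.13,0,-0.21],[0,0,0]],[[0.14,0,-0.22],[0,0,0]],[[0.14,0,-0.22],[0,0,0]],[[0.14,0,-0.22],[0,0,0]],[[0.14,0,-0.22],[0,0,0]],[[0.14,0,-0.22],[0,0,0]],[[0.14,0,-0.22],[0,0,0]],[[0.14,0,-0.22],[0,0,0]]]}}

```text
time: 5.45
tool_pos: [0.3667, 0.0718, 0.3057]
tool_rot: [0.0, -3.141, -0.0]
wrist_force: [0.3, 0.7, 0.6]
opening: 0.001
finger_force: 0.0
```

Run:
```python
from h import *
import cv2
o=get_obs();print(o["time"],o["tool_pos"],o["wrist_force"])
cv2.imwrite("pics/s2.png",grab_frame("side")[:,:,::-1])
```

```text
5.45 [0.36674737 0.0717934  0.30570327] [0.30702429 0.70320259 0.5748777 ]
```

View pics/s2.png

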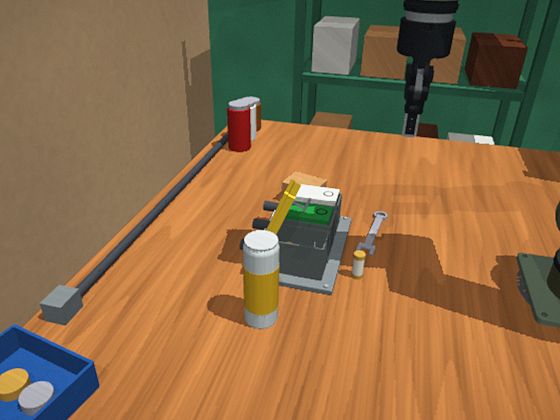

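The yellow lid stands raised, with its free end near (292,185). The green and white hatches are shut, and the can, fuse and wrench are where they were. Next I hold still for a good two seconds and check.

>>> {"name": "drive_tool", "arguments": {"series": [[[0,0,0],[0,0,0]],[[0,0,0],[0,0,0]],[[0,0,0],[0,0,0]],[[0,0,0],[0,0,0]],[[0,0,0],[0,0,0]],[[0,0,0],[0,0,0]],[[0,0,0],[0,0,0]],[[0,0,0],[0,0,0]],[[0,0,0],[0,0,0]],[[0,0,0],[0,0,0]],[[0,0,0],[0,0,0]],[[0,0,0],[0,0,0]],[[0,0,0],[0,0,0]],[[0,0,0],[0,0,0]],[[0,0,0],[0,0,0]],[[0,0,0],[0,0,0]],[[0,0,0],[0,0,0]],[[0,0,0],[0,0,0]],[[0,0,0],[0,0,0]],[[0,0,0],[0,0,0]]]}}

```text
time: 8.0
tool_pos: [0.3667, 0.0718, 0.3058]
tool_rot: [-0.0, 3.142, 0.0]
wrist_force: [0.4, -0.5, 0.1]
opening: -0.0
finger_force: 0.0
```

Run:
```python
from h import *
import cv2
s=grab_frame("side")[130:340,200:480]
cv2.imwrite("pics/s3.png",cv2.resize(s,None,fx=2,fy=2)[:,:,::-1])
```

```text
(no output)
```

View pics/s3.png

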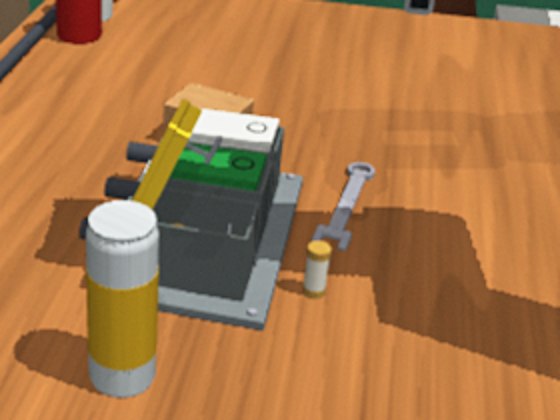

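The lid is standing still with its free end at about (294,182) in the full image. The 1.2 rad stop should project to (292,184), so it is fully open. Nothing else has moved.

```bash
python3 -c "
from bench import *
print(hand_in())"
```

```text
the job is handed in; nothing more can be done
None
```

I pressed the yellow hatch once to its stop and it sprang fully open. It stayed open, untouched, for over two seconds, with the other hatches shut and the loose things in place. I have handed the job in; no verdict came back.

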